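# Pack a knife-handle kit tray

### The job

Pack the parts for one knife handle into the wooden kit tray: lay the long wooden handle block flat in the tray's long lane, set the steel guard flat inside the rectangular frame, collar up and its length along the frame's length, stand the steel pommel dome up in the round cup, and slip the tall narrow steel ferrule over the post until it rests on the base. The short wooden offcut and the wide flat ring belong to another job: leave them lying where they are. Let go of everything when done.

Things in the scene. Friction and masses are not known exactly. Their poses are not given: they have to be found in the camera images.
- tray: Fixed brown wooden tray, 208 (x) x 156 mm (y). Origin: centre of its underside, z up. Floor 6 mm, all wall tops 16 mm above the bench. The long lane (pocket) for the handle block is on the +y side: centre x = 0, y = +45 mm, inside 140 (x) x 58 mm (y), walls 4 mm. The row at y = -43 mm holds three nests, at x = -66, 0 and +66 mm.
- cup_nest: Round cup of pale wood: inside diameter 50 mm, outside 56 mm, rim 10 mm and inner floor 3 mm above its underside. For the pommel. Fixed in the tray, in any of the three row positions; axes parallel to the tray's. Origin: centre of its underside, 6 mm above the bench.
- post_nest: Pale wooden base plate 58 x 56 x 3 mm with a single dark upright steel post 10 mm in diameter at its centre, post top 33 mm above the underside. For the ferrule. Fixed in the tray, in any of the three row positions; axes parallel to the tray's. Origin: centre of its underside, 6 mm above the bench.
- frame_nest: Pale wooden rectangular frame: inside 58 mm long (x) by 48 mm wide (y), rim 10 mm and inner floor 3 mm above its underside. For the guard. Fixed in the tray, in any of the three row positions; axes parallel to the tray's. Origin: centre of its underside, 6 mm above the bench.
- handle_block: Long dark-wood block 120 x 38 x 26 mm (x, y, z), about 85 g. Origin at the centre of its underside, x along its length. It lies loose on the bench beside the tray.
- short_offcut: Look-alike: dark-wood block of the same section but only 70 mm long (70 x 38 x 26 mm). Not part of the kit. Origin at the centre of its underside, x along its length. It lies loose on the bench beside the tray.
- guard: Steel knife guard: flat plate with rounded ends, 46 x 24 x 8 mm (x, y, z), with a rectangular collar 22 x 16 mm (x, y) standing on its middle from 8 to 28 mm height; grasp it by the collar. About 120 g. Origin at the centre of its underside, x along its length. It lies loose on the bench beside the tray.
- pommel: Solid steel pommel: upright cylinder 34 mm in diameter up to 24 mm height, then a dome up to 33 mm. About 220 g. Origin at the centre of its underside, z up. It lies loose on the bench beside the tray.
- ferrule: Tall narrow steel tube standing on end: outside diameter 34 mm, bore 26 mm, 30 mm high. About 95 g. Origin at the centre of its underside, z along its axis, up. It lies loose on the bench beside the tray.
- wide_ring: Look-alike: wide, flat steel ring, outside diameter 46 mm, bore 36 mm, 14 mm high. Not part of the kit. Origin at the centre of its underside. It lies loose on the bench beside the tray.
There are look-alikes about, which are no part of the job. What is shaped like the pommel but orange or red is not meant.

How it is judged (in metres and radians):
At the end, for the whole second after the job is handed in: Block flat in the lane (20 mm along, 15 across, 0.35 rad), guard flat in the frame (15 mm, 0.5 rad), pommel in the cup and ferrule over the post (12 mm), all on their floors (6 mm), upright (0.2 rad), released, at rest; offcut and wide ring within 30 mm of their start (x of handle_block in the frame of tray between -0.02 and 0.02 m and y of handle_block in the frame of tray between 0.03 and 0.06 m and z of handle_block in the frame of tray between 0 and 0.012 m and angle between each of handle_block, guard, pommel, ferrule's own z axis and vertical below 0.2 rad and horizontal distance between guard and frame_nest below 0.015 m and z of guard in the frame of frame_nest between -0.003 and 0.009 m and horizontal distance between pommel and cup_nest below 0.012 m and z of pommel in the frame of cup_nest between -0.003 and 0.009 m and horizontal distance between ferrule and post_nest below 0.012 m and z of ferrule in the frame of post_nest between -0.003 and 0.009 m and angle between the x axis of guard and the x axis of frame_nest, either way round below 0.5 rad and angle between the x axis of handle_block and the x axis of tray, either way round below 0.35 rad and linear speed of each of handle_block, guard, pommel, ferrule, short_offcut, wide_ring below 0.02 m/s and distance of each of short_offcut, wide_ring from where it was at the start of the episode below 0.03 m); the robot touches nothing.
It fails at once if the short offcut is moved more than 30 mm (distance of short_offcut from where it was at the start of the episode above 0.03 m).
It fails at once if the wide ring is moved more than 30 mm (distance of wide_ring from where it was at the start of the episode above 0.03 m).
It also fails if it takes over 96 s, if anything falls off the work surface, if the arm or the gripper's body presses on something with over 40 N, if the wrist force passes 120 N, or if a joint passes its speed limit or range.

### The arm

A 6-joint arm with a two-finger parallel gripper is mounted at the origin on the work surface. World frame = base frame: x ahead of the robot, y to its left, z up, the work surface at z = 0. Lengths are in mm, angles in rad, forces in N, time in s.
With the tool pointing down it reaches from about 350 to 775 mm from the base axis. Payload 7.3 kg.
Tool frame: the origin (TCP) lies at the centre of the arm's flange, where the gripper is bolted on; the fingertips stand 178 mm ahead of it and the grasp point (between the pads) lies 159 mm ahead of it; z points along the fingers, y is the line along which they close (so a half turn about z gives the same grasp; the last joint's range is limited). The gripper opens to 92 mm and grips with 3 to 60 N. Pads are 19 mm wide; open, the fingers measure 130 mm over their backs; the gripper's body (75 mm by 190 mm) begins 47 mm behind the grasp point.
Start: joints at [1.005, 0.342, 1.524, -0, 1.275, -0.146], TCP at [213.958, 479.427, 404.741] pointing down, gripper open.
Joint ranges: [-2.53, 2.53], [-0.77, 2.02], [0.04, 2.7], [-1, 4.14], [0.28, 2.66], [-3.11, 3.11]. Speed limits (rad/s): [2.57, 2.57, 3.14, 3.14, 3.14, 3.14].

### API

Orientations are given as a unit quaternion [x, y, z, w].
In Python, from bench import robot gives the robot as it stands.
- The arm moves only by the shell command python3 -m jog 'ROWS' [FORCE]. ROWS is JSON, a list of rows, each an object with "gripper": the opening, from 0 (shut) to 1 (fully open); "xyz": the shift along the tool's x, y, z in m, a list of three; "twist": the turn about the tool's z in rad. A call has 1 to 8 rows; each row shifts and turns the commanded pose from where the row before left it, along the tool's axes as they then stand; what a row does not reach is not made up. A row lasts 1/12 s, in which the tool goes at most 41.7 mm and 7.16 degrees, less where a joint would pass 70% of its speed; a pose out of reach is approached as far as the arm can. A call with a gripper value outside its range is refused whole. The fingers move at their own pace and stop on an object; FORCE is the grip in N (left out, the last holds). Time passes only in rows, so rows that do not move let the fingers close. It gives the time, the measured TCP pose, the force, the opening and the grip force at its end, in the units of the state.
- robot.get_state(): the state, without advancing time (a new reading comes with each control period).
- robot.snapshot(name): name is "side" or "top"; returns the picture (384x512x3 uint8, red, green, blue); there is no depth.
- robot.camera_info(name): a dict with "camera_matrix" (3x3 intrinsics, pixels), "R" (3x3) and "t" (3): a world point X has camera coordinates R X + t. Camera axes: x right, y down, z forward; pixel columns grow to the right and rows downward; lengths in mm; the calibration is good to about 2 mm. A picture is of the moment at which its call begins. camera_info takes no time and is no camera call.
- robot.close_job(): hands the job in; it is judged then, once.
Trained networks look in the newest picture that a camera, given by its name, has taken for a name from the list of things; names that differ only in an ending like _2 or _b are one class to them, and where a whole thing is asked for, a point or a joint stands for the part that bears it (a point fixed in the world has none). Each returns a list of dicts, best first, with "confidence" (0 to 1); they miss things now and then, are a little off and sometimes report something else, mostly with a low value. They report only what shows in the picture. A call takes as long as a camera call. They do not tell look-alikes from the thing itself.
- robot.silhouettes(target, camera): "mask" (384x512 bool, what is visible of it) and "rect" ([centre column, centre row, width, height] in pixels, round what is visible of it).
The state is a dict: "t": time; "joints": joint angles; "dq": joint speeds; "joint_torque": joint torques, N m; "tcp_pos": TCP position; "ee_rot": TCP orientation; "force": force on the tool from outside, world axes, zero at the start; "moment": the same for the moment, N m; "width": finger opening in mm; "finger_force": force on a finger pad.
Only numpy, scipy, OpenCV 4.12 (cv2) and the standard library are available. Lean on these libraries where they do the work, as an engineer would, in place of code of your own. Each camera call takes 0.05 s, during which the arm holds its last target. There are 200 camera calls.

## Working session

There is one attempt and no reset: what is moved stays moved. The work goes in short steps, Python scripts to look and compute and a shell command to move; the robot and the scene stay as the last step left them, time stands still between calls to the robot, and variables do not carry over. Pictures are saved under pics/ and viewed, at most 14 in all, crops included, and the job is handed in when it is done.

```bash
ls; mkdir -p pics
python3 - <<'E'
from bench import robot
import cv2,numpy as np
s=robot.get_state(); print(s)
for n in("side","top"):
    im=robot.snapshot(n); cv2.imwrite(f"pics/{n}0.png",im[:,:,::-1])
    c=robot.camera_info(n); R=np.array(c["R"]);print(n,c["camera_matrix"],R.tolist(),(-R.T@np.array(c["t"])).tolist())
    for t in "tray cup_nest post_nest frame_nest handle_block short_offcut guard pommel ferrule wide_ring".split():
        print(t,[(round(d["confidence"],2),np.round(d["rect"]).tolist()) for d in robot.silhouettes(t,n)])
E
```

```text
pics
{'t': 0.0, 'joints': array([ 1.00500865e+00,  3.42721465e-01,  1.52501952e+00, -3.40591989e-05,
        1.27536458e+00, -1.46019018e-01]), 'dq': array([-0.00126707, -0.00093554, -0.00055591,  0.00073406, -0.0001905 ,
        0.00075616]), 'joint_torque': array([-1.41138949e-03, -4.31255078e+01, -2.44216847e+01,  7.15755299e-02,
        5.60509705e-02, -1.38312971e-04]), 'tcp_pos': array([213.88467781, 479.31148469, 404.04452639]), 'ee_rot': array([ 2.08341848e-01,  9.78055777e-01, -7.14723342e-04, -2.48309180e-04]), 'force': array([-1.35808812, -0.77151792,  0.76363585]), 'moment': array([-0.03690755, -0.0331742 , -0.00927075]), 'finger_force': 0.0, 'width': 91.95304921808389}
side [[410.79516648   0.         256.64824431]
 [  0.         410.79516648 193.09837524]
 [  0.           0.           1.        ]] [[0.7556035868832226, -0.6549655244933603, 0.009131331466190325], [-0.4693597059380302, -0.5510973866797455, -0.6899225585792369], [0.45690774334757495, 0.5170220808823283, -0.7238255880729374]] [17.405878595113904, -544.7742853667445, 808.5974559543904]
tray [(0.74, [270.0, 1
[... 704 characters left out ...]
11 ]
 [  0.           0.           1.        ]] [[-0.06472361839834845, -0.9979025197899433, -0.0011892091098656206], [-0.9747705634166547, 0.06347830446680121, -0.21399264837465118], [0.21361929200753849, -0.012691172479408978, -0.976834547005426]] [269.35634445254107, 22.427120465862416, 1098.301546146892]
tray [(0.77, [244.0, 169.0, 66.0, 83.0])]
cup_nest [(0.51, [260.0, 163.0, 20.0, 20.0])]
post_nest [(0.9, [253.0, 138.0, 24.0, 19.0])]
frame_nest [(0.92, [265.0, 185.0, 24.0, 24.0])]
handle_block [(0.69, [380.0, 188.0, 30.0, 41.0])]
short_offcut [(0.7, [128.0, 203.0, 21.0, 27.0])]
guard [(0.64, [169.0, 156.0, 14.0, 17.0])]
pommel []
ferrule [(0.5, [352.0, 140.0, 12.0, 11.0])]
wide_ring []
```

Run:
```python
import cv2
a=cv2.imread("pics/top0.png")[90:290,90:420]; cv2.imwrite("pics/top0c.png",cv2.resize(a,None,fx=2.4,fy=2.4,interpolation=2))
a=cv2.imread("pics/side0.png")[90:350,120:420]; cv2.imwrite("pics/side0c.png",cv2.resize(a,None,fx=2.3,fy=2.3,interpolation=2))
```

```text
(no output)
```

View pics/top0c.png

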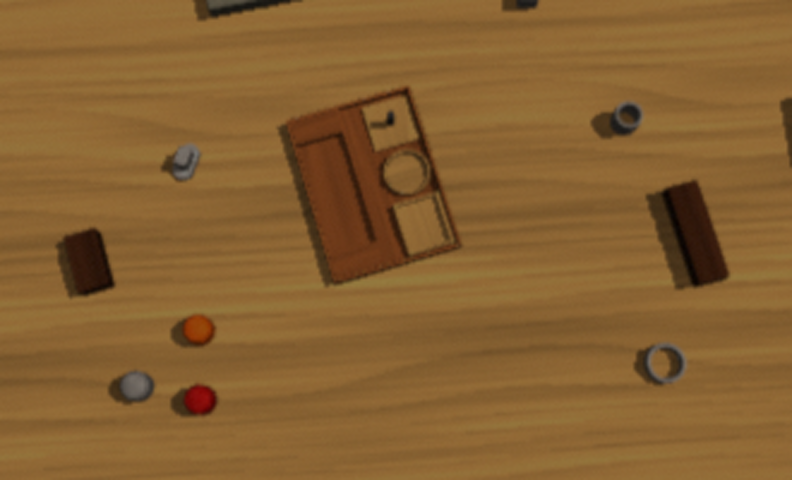

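View pics/side0c.png

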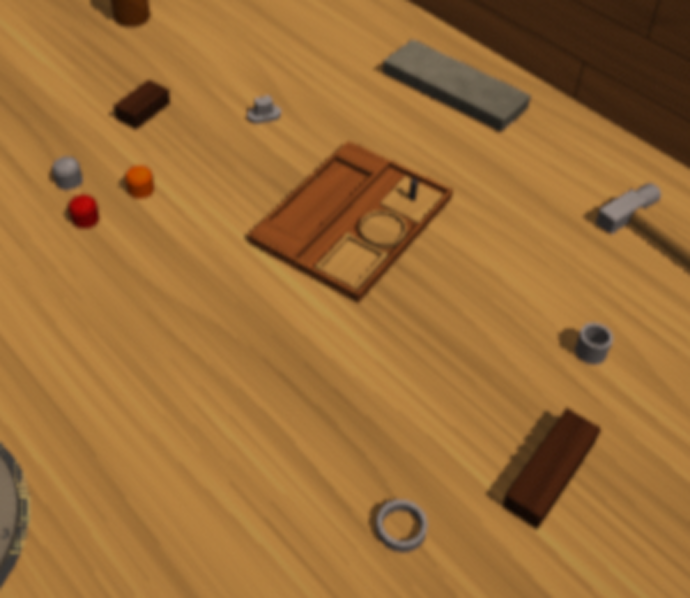

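Top view (full-image pixels): tray at (245,168), with the lane on the left (+y). The row on the right holds the post at (253,138), the cup at (259,162) and the frame at (266,185). Candidates that could be confused:
- **Pommel:** grey dome (147,251) is the one. Orange (172,227) and red (173,257) are not.
- **Handle block:** long block (380,187) is the one. Short offcut (127,199) is not.
- **Ferrule:** tall tube (351,139) is the one. Wide ring (367,241) is not.
- **Guard:** only one, at (167,157).

Next I fit poses from both views.

```bash
cat > h.py <<'E'
from bench import robot
import cv2,numpy as np
from scipy.optimize import minimize
S=4
def cyl(r,z0,z1,n=32):
    a=np.linspace(0,2*np.pi,n,endpoint=False); return np.vstack([np.c_[r*np.cos(a),r*np.sin(a),0*a+z] for z in(z0,z1)])
def box(l,w,z0,z1,cx=0,cy=0): return np.array([[cx+i*l/2,cy+j*w/2,z] for i in(-1,1) for j in(-1,1) for z in(z0,z1)])
dome=np.vstack([cyl(17,0,24)]+[cyl(17*np.cos(t),24,24+9*np.sin(t)) for t in(.4,.8,1.2)])
plate=np.vstack([cyl(12,0,8)+[s*11,0,0] for s in(-1,1)])
M=dict(tray=[box(208,156,0,16)],handle_block=[box(120,38,0,26)],short_offcut=[box(70,38,0,26)],guard=[plate,box(22,16,8,28)],pommel=[dome],ferrule=[cyl(17,0,30)],wide_ring=[cyl(23,0,14)],frame_nest=[box(64,54,0,10)],cup_nest=[cyl(28,0,10)],post_nest=[box(58,56,0,3),cyl(5,3,33)])
SYM=("pommel","ferrule","wide_ring","cup_nest")
def proj(P,cam):
    c=robot.camera_info(cam); q=(P@np.array(c["R"]).T+np.array(c["t"]))@np.array(c["camera_matrix"]).T
    return q[:,:2]/q[:,2:]
def ray(uv,cam,z):
    c=robot.camera_info(cam);R=np.array(c["R"]);C=-R.T@np.array(c["t"])
    d=R.T@np.linalg.solve(np.array(c["camera_matrix"]),[*uv,1]); return (C+d*(z-C[2])/d[2])[:2]
def render(name,p,cam):
    x,y,z,a=p; Rz=np.array([[np.cos(a),-np.sin(a),0],[np.sin(a),np.cos(a),0],[0,0,1]])
    m=np.zeros((384*S,512*S),np.uint8)
    for P in M[name]:
        h=cv2.convexHull(((proj(P@Rz.T+[x,y,z],cam)+.5)*S-.5).astype(np.float32))
        cv2.fillConvexPoly(m,np.round(h*16).astype(np.int32),1,shift=4)
    return m
def up(mask): return cv2.resize(np.asarray(mask).astype(np.float32),None,fx=S,fy=S,interpolation=cv2.INTER_LINEAR)>.5
def fit(name,masks,p0,fixz=None):
    U={c:up(m) for c,m in masks.items()}
    full=lambda q:(q[0]*10,q[1]*10,q[2]*10 if fixz is None else fixz,q[3]*.2)
    def loss(q):
        L=0
        for c,u in U.items():
            r=render(name,full(q),c)>0; L+=1-(r&u).sum()/(r|u).sum()
        return L
    q0=np.array([p0[0]/10,p0[1]/10,p0[2]/10,p0[3]/.2]); best=None
    for k in range(2):
        sim=np.vstack([q0]+[q0+e for e in np.eye(4)])
        r=minimize(loss,q0,method="Nelder-Mead",options=dict(initial_simplex=sim,xatol=.01,fatol=1e-4,maxiter=200)); q0=r.x
    return np.array(full(q0)),r.fun/len(U)
E
cat > f.py <<'E'
from h import *
T={"tray":((245,168),.3),"handle_block":((380,187),.2),"guard":((167,157),-.4),"pommel":((147,251),0),"ferrule":((351,139),0),"short_offcut":((127,199),.2),"wide_ring":((367,241),0),"frame_nest":((266,185),.3),"cup_nest":((259,162),.3),"post_nest":((253,138),.3)}
for c in("side","top"): robot.snapshot(c)
D={}
for n,(uv,a) in T.items():
    z=20 if n not in("tray",) else 8
    xy=ray(uv,"top",z); masks={}
    for c in("top","side"):
        e=proj(np.array([[*xy,z]]),c)[0]
        for d in robot.silhouettes(n,c):
            if np.hypot(*(np.array(d["rect"][:2])-e))<9: masks[c]=d["mask"];break
    D.update({f"{n}_{c}":m for c,m in masks.items()})
    z0=6 if "nest" in n else 0
    p,l=fit(n,masks,(*xy,z0,a),None if len(masks)==2 else z0) if masks else (np.array([*xy,0,a]),9)
    print(n,list(masks),np.round(p,2).tolist(),round(l,2))
    for c in masks: np.savez("m.npz",**D)
E
python3 f.py
```

```text
tray ['top', 'side'] [582.35, 26.84, -3.28, 0.23] 0.3
handle_block ['top', 'side'] [495.55, -348.11, -3.13, 0.18] 0.06
guard ['top'] [624.9, 248.11, 0.0, -0.35] 0.1
pommel ['side'] [356.7, 305.16, 0.0, 0.18] 0.13
ferrule ['side'] [640.26, -283.62, 0.0, 0.17] 0.05
short_offcut ['top', 'side'] [505.96, 363.56, -4.73, 0.28] 0.1
wide_ring ['top', 'side'] [347.29, -295.73, -2.35, 0.08] 0.52
frame_nest ['top', 'side'] [529.28, -28.82, 2.13, 0.21] 0.09
cup_nest ['top'] [591.67, -14.29, 6.0, 0.22] 0.05
post_nest ['top', 'side'] [657.61, 1.16, 2.8, 0.25] 0.08
```

```bash
cat > seg.py <<'E'
from h import *
def steel(cam,p,name):
    im=robot.snapshot(cam)
    hsv=cv2.cvtColor(im,cv2.COLOR_RGB2HSV).astype(float); sat=hsv[:,:,1]
    r=cv2.resize(render(name,p,cam),(512,384),interpolation=cv2.INTER_AREA)>0
    roi=cv2.dilate(r.astype(np.uint8),np.ones((9,9)))>0
    chroma=im.max(2).astype(int)-im.min(2)
    m=roi&(sat<95)
    m=cv2.morphologyEx(m.astype(np.uint8),cv2.MORPH_CLOSE,np.ones((3,3)))
    c,_=cv2.findContours(m,cv2.RETR_EXTERNAL,cv2.CHAIN_APPROX_NONE); o=np.zeros_like(m); cv2.drawContours(o,[max(c,key=cv2.contourArea)],-1,1,-1)
    return o
if __name__=="__main__":
    P=dict(guard=[624.9,248,0,-.35],pommel=[356.7,305,0,0],ferrule=[640,-283.6,0,0],wide_ring=[347,-296,0,0])
    tiles=[]
    for n,p in P.items():
        ms={c:steel(c,p,n) for c in("top","side")}
        q,l=fit(n,ms,p); q2,l2=fit(n,ms,p,0)
        print(n,np.round(q,2).tolist(),round(l,2),np.round(q2,2).tolist(),round(l2,2))
        for c in ms:
            im=cv2.resize(robot.snapshot(c),None,fx=S*2,fy=S*2,interpolation=cv2.INTER_CUBIC)[:,:,::-1].copy()
            for mm,col in((render(n,q,c),(0,255,0)),(up(ms[c]).astype(np.uint8),(255,0,255))):
                k,_=cv2.findContours(cv2.resize(mm,None,fx=2,fy=2),0,1); cv2.drawContours(im,k,-1,col,1)
            u,v=(proj(np.array([[q[0],q[1],15]]),c)[0]*S*2).astype(int); tiles.append(im[v-95:v+95,u-95:u+95])
    cv2.imwrite("pics/tiles.png",np.vstack([np.hstack(tiles[0::2]),np.hstack(tiles[1::2])]))
E
python3 seg.py
```

```text
guard [625.25, 248.91, -0.35, -0.38] 0.14 [625.03, 248.6, 0.0, -0.39] 0.14
pommel [359.55, 308.68, -2.28, 0.19] 0.17 [359.51, 307.93, 0.0, 0.15] 0.17
ferrule [642.66, -283.7, -2.12, 0.04] 0.18 [641.87, -283.47, 0.0, 0.01] 0.18
wide_ring [348.02, -295.08, -1.71, 0.19] 0.11 [347.92, -295.22, 0.0, -0.01] 0.11
```

View pics/tiles.png

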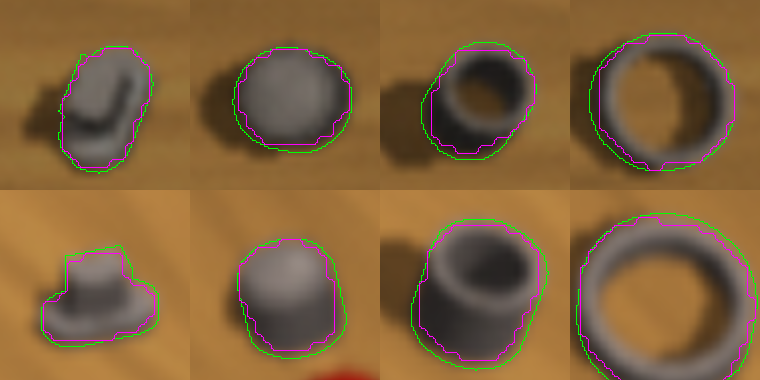

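The overlays match the chosen parts: grey pommel, tall ferrule and guard (collar and yaw both agree). Heights from the two views agree with the text to about 3 mm. Next is a small helper that gives tool-frame shifts, then the pommel.

```bash
cat > go.py <<'E'
import sys,numpy as np
from bench import robot
def plan(x,y,z,c,P=None):
    s=robot.get_state() if P is None else None
    q=s["ee_rot"]; f=2*np.arctan2(q[1],q[0]); p=s["tcp_pos"]
    d=np.array([x,y,z])-p
    tx=np.array([np.cos(f),np.sin(f)]); ty=np.array([np.sin(f),-np.cos(f)])
    cl=f-np.pi/2; dc=(c-cl+np.pi/2)%np.pi-np.pi/2
    sh=np.array([d[:2]@tx,d[:2]@ty,-d[2]])
    L=np.linalg.norm(sh); n=int(np.ceil(L/35))
    print("t",round(s["t"],2),"tcp",np.round(p,1),"close ang",round(cl%np.pi,3),"w",round(s["width"],1),"F",np.round(s["force"],1),"ff",round(s["finger_force"],1),"j",np.round(s["joints"][[0,5]],2))
    print("shift m",np.round(sh/1000,4),"rows",n,"per row",np.round(sh/1000/max(n,1),4),"twist",round(-dc,3))
plan(*map(float,sys.argv[1:5]))
E
python3 go.py 359 308 290 0.25
```

```text
t 3.0 tcp [214.  479.4 404.7] close ang 1.151 w 91.7 F [-0.   0.2 -0.7] ff 0.0 j [ 1.   -0.15]
shift m [-0.2023 -0.0974  0.1147] rows 8 per row [-0.0253 -0.0122  0.0143] twist 0.901
```

```bash
python3 -m jog '[{"gripper":0.7,"xyz":[-0.0253,-0.0122,0.0143],"twist":0},{"gripper":0.7,"xyz":[-0.0253,-0.0122,0.0143],"twist":0},{"gripper":0.7,"xyz":[-0.0253,-0.0122,0.0143],"twist":0},{"gripper":0.7,"xyz":[-0.0253,-0.0122,0.0143],"twist":0},{"gripper":0.7,"xyz":[-0.0253,-0.0122,0.0143],"twist":0},{"gripper":0.7,"xyz":[-0.0253,-0.0122,0.0143],"twist":0},{"gripper":0.7,"xyz":[-0.0253,-0.0122,0.0143],"twist":0},{"gripper":0.7,"xyz":[-0.0253,-0.0122,0.0143],"twist":0}]' 20
python3 -m jog '[{"gripper":0.7,"xyz":[0,0,0],"twist":0.113},{"gripper":0.7,"xyz":[0,0,0],"twist":0.113},{"gripper":0.7,"xyz":[0,0,0],"twist":0.113},{"gripper":0.7,"xyz":[0,0,0],"twist":0.113},{"gripper":0.7,"xyz":[0,0,0],"twist":0.113},{"gripper":0.7,"xyz":[0,0,0],"twist":0.113},{"gripper":0.7,"xyz":[0,0,0],"twist":0.113},{"gripper":0.7,"xyz":[0,0,0],"twist":0.113}]'
python3 go.py 359 308 188 0.25
```

```text
t: 3.67
tcp_pos: [359.7, 306.7, 289.9]
ee_rot: [0.208, 0.978, 0.0, 0.0]
force: [0.2, 0.6, -0.7]
width: 64.4
finger_force: 0.0
t: 4.33
tcp_pos: [359.1, 307.8, 290.4]
ee_rot: [0.617, 0.787, 0.0, 0.0]
force: [0.1, -0.3, 0.8]
width: 64.2
finger_force: 0.0
t 4.33 tcp [359.1 307.8 290.4] close ang 0.241 w 64.2 F [ 0.1 -0.3  0.8] ff 0.0 j [0.55 0.31]
shift m [ 0.0002 -0.      0.1024] rows 3 per row [ 0.0001 -0.      0.0341] twist -0.009
```

```bash
python3 -m jog '[{"gripper":0.7,"xyz":[0,0,0.03],"twist":0},{"gripper":0.7,"xyz":[0,0,0.03],"twist":0},{"gripper":0.7,"xyz":[0,0,0.022],"twist":0},{"gripper":0.7,"xyz":[0,0,0.01],"twist":0},{"gripper":0.7,"xyz":[0,0,0.01],"twist":0},{"gripper":0.7,"xyz":[0,0,0],"twist":0}]' 30
python3 -m jog '[{"gripper":0.2,"xyz":[0,0,0],"twist":0},{"gripper":0.2,"xyz":[0,0,0],"twist":0},{"gripper":0.2,"xyz":[0,0,0],"twist":0},{"gripper":0.2,"xyz":[0,0,0],"twist":0},{"gripper":0.2,"xyz":[0,0,0],"twist":0},{"gripper":0.2,"xyz":[0,0,0],"twist":0}]' 30
python3 go.py 359 308 188 0.25
```

```text
t: 4.83
tcp_pos: [358.6, 307.5, 186.6]
ee_rot: [0.615, 0.789, -0.002, -0.001]
force: [0.4, -0.4, -0.5]
width: 64.1
finger_force: 0.0
t: 5.33
tcp_pos: [359.1, 307.9, 188.8]
ee_rot: [0.615, 0.789, 0.0, 0.0]
force: [0.5, 1.1, 3.1]
width: 32.1
finger_force: 30.0
t 5.33 tcp [359.1 307.9 188.8] close ang 0.247 w 32.1 F [0.5 1.1 3.1] ff 30.0 j [0.55 0.3 ]
shift m [ 0.0001 -0.0001  0.0008] rows 1 per row [ 0.0001 -0.0001  0.0008] twist -0.003
```

```bash
python3 -m jog '[{"gripper":0.2,"xyz":[0,0,-0.015],"twist":0},{"gripper":0.2,"xyz":[0,0,-0.03],"twist":0},{"gripper":0.2,"xyz":[0,0,-0.03],"twist":0},{"gripper":0.2,"xyz":[0,0,-0.027],"twist":0},{"gripper":0.2,"xyz":[0,0,0],"twist":0}]' 30
python3 - <<'E'
from h import *
a=robot.get_state()
t=[]
for c in("top","side"):
    im=robot.snapshot(c); u,v=proj(np.array([[*a["tcp_pos"][:2],130.]]),c)[0].astype(int); k=45
    t.append(cv2.resize(im[max(v-k,0):v+k,max(u-k,0):u+k,::-1],(400,400),interpolation=2))
cv2.imwrite("pics/p1.png",np.hstack(t))
E
python3 go.py 592.8 -14 290 1.80
```

```text
t: 5.75
tcp_pos: [360.0, 308.5, 295.0]
ee_rot: [0.615, 0.789, 0.004, 0.002]
force: [1.5, 0.4, -1.4]
width: 32.4
finger_force: 30.0
t 5.85 tcp [358.9 307.8 290.9] close ang 0.247 w 32.4 F [-1.1 -0.9 -1.8] ff 30.0 j [0.55 0.3 ]
shift m [-0.3692  0.1481  0.0009] rows 12 per row [-0.0308  0.0123  0.0001] twist -1.553
```

View pics/p1.png

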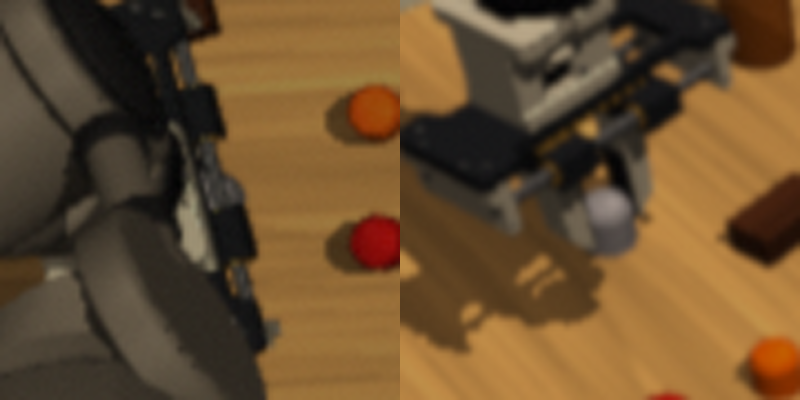

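```bash
cat > held.py <<'E'
import sys
from seg import *
n,dz=sys.argv[1],float(sys.argv[2]); s=robot.get_state(); p=s["tcp_pos"]; z=p[2]-dz
robot.snapshot("side")
q=s["ee_rot"]; f=2*np.arctan2(q[1],q[0])
uv=proj(np.array([[p[0],p[1],z+15]]),"side")[0]
for d in robot.silhouettes(n,"side"):
    print(round(d["confidence"],2),np.round(d["rect"]),uv.round())
    if np.hypot(*(np.array(d["rect"][:2])-uv))<18:
        r,l=fit(n,{"side":d["mask"]},(p[0],p[1],z,0),z); e=r[:2]-p[:2]; print("fit",r.round(1),round(l,2),"tool off",round(e@[np.cos(f),np.sin(f)],1),round(e@[np.sin(f),-np.cos(f)],1))
E
python3 held.py pommel 188.8; rm -f x
```

```text
0.61 [145. 136.  10.  13.] [142. 136.]
fit [3.632e+02 3.066e+02 1.021e+02 1.000e-01] 0.43 tool off -2.2 3.9
0.47 [182. 169.  14.  12.] [142. 136.]
0.45 [154. 181.  12.  14.] [142. 136.]
```

```bash
python3 -m jog '[{"gripper":0.2,"xyz":[-0.0308,0.0123,0],"twist":0},{"gripper":0.2,"xyz":[-0.0308,0.0123,0],"twist":0},{"gripper":0.2,"xyz":[-0.0308,0.0123,0],"twist":0},{"gripper":0.2,"xyz":[-0.0308,0.0123,0],"twist":0},{"gripper":0.2,"xyz":[-0.0308,0.0123,0],"twist":0},{"gripper":0.2,"xyz":[-0.0308,0.0123,0],"twist":0}]' 30 >/dev/null
python3 -m jog '[{"gripper":0.2,"xyz":[-0.0308,0.0123,0],"twist":0},{"gripper":0.2,"xyz":[-0.0308,0.0123,0],"twist":0},{"gripper":0.2,"xyz":[-0.0308,0.0123,0],"twist":0},{"gripper":0.2,"xyz":[-0.0308,0.0123,0],"twist":0},{"gripper":0.2,"xyz":[-0.0308,0.0123,0],"twist":0},{"gripper":0.2,"xyz":[-0.0308,0.0123,0],"twist":0},{"gripper":0.2,"xyz":[0,0,0],"twist":0.1134}]' >/dev/null
python3 -m jog '[{"gripper":0.2,"xyz":[0,0,0],"twist":0.1134},{"gripper":0.2,"xyz":[0,0,0],"twist":0.1134},{"gripper":0.2,"xyz":[0,0,0],"twist":0.1134},{"gripper":0.2,"xyz":[0,0,0],"twist":0.1134},{"gripper":0.2,"xyz":[0,0,0],"twist":0.1134},{"gripper":0.2,"xyz":[0,0,0],"twist":0.1134},{"gripper":0.2,"xyz":[0,0,0],"twist":0.1134}]' >/dev/null
python3 -m jog '[{"gripper":0.2,"xyz":[0,0,0],"twist":0.1134},{"gripper":0.2,"xyz":[0,0,0],"twist":0.1134},{"gripper":0.2,"xyz":[0,0,0],"twist":0.1134},{"gripper":0.2,"xyz":[0,0,0],"twist":0.1134},{"gripper":0.2,"xyz":[0,0,0],"twist":0.1134},{"gripper":0.2,"xyz":[0,0,0],"twist":0.1134},{"gripper":0.2,"xyz":[0,0,0],"twist":0}]' >/dev/null
python3 go.py 592.8 -14 198.5 1.80; python3 held.py pommel 188.8
```

```text
t 8.2 tcp [592.1 -14.5 288.1] close ang 1.797 w 32.2 F [ 0.5  0.5 -2.9] ff 30.0 j [-0.15  1.19]
shift m [ 0.0008 -0.0003  0.0896] rows 3 per row [ 0.0003 -0.0001  0.0299] twist -0.003
0.71 [286. 162.  13.  13.] [288. 160.]
fit [590.2 -11.1  99.3  -0. ] 0.28 tool off -1.1 -3.8
0.55 [178. 170.  12.  11.] [288. 160.]
0.44 [154. 180.  11.  12.] [288. 160.]
0.42 [234. 135.  12.  10.] [288. 160.]
```

```bash
python3 -m jog '[{"gripper":0.2,"xyz":[0,0,0.03],"twist":0},{"gripper":0.2,"xyz":[0,0,0.03],"twist":0},{"gripper":0.2,"xyz":[0,0,0.015],"twist":0},{"gripper":0.2,"xyz":[0,0,0.007],"twist":0},{"gripper":0.2,"xyz":[0,0,0.005],"twist":0},{"gripper":0.2,"xyz":[0,0,0.0025],"twist":0},{"gripper":0.2,"xyz":[0,0,0],"twist":0},{"gripper":0.2,"xyz":[0,0,0],"twist":0}]' 30
python3 go.py 592.8 -14 198 1.80
```

```text
t: 8.97
tcp_pos: [592.9, -14.5, 201.8]
ee_rot: [0.993, 0.115, 0.001, 0.0]
force: [-0.5, 0.2, -1.4]
width: 32.0
finger_force: 30.0
t 8.97 tcp [592.9 -14.5 201.8] close ang 1.802 w 32.0 F [-0.5  0.2 -1.4] ff 30.0 j [-0.15  1.19]
shift m [ 0.     -0.0005  0.0038] rows 1 per row [ 0.     -0.0005  0.0038] twist 0.002
```

```bash
python3 -m jog '[{"gripper":0.2,"xyz":[0,0,0.001],"twist":0},{"gripper":0.2,"xyz":[0,0,0.001],"twist":0},{"gripper":0.2,"xyz":[0,0,0],"twist":0},{"gripper":0.2,"xyz":[0,0,0],"twist":0}]'
python3 -m jog '[{"gripper":0.2,"xyz":[0,0,0.001],"twist":0},{"gripper":0.2,"xyz":[0,0,0],"twist":0},{"gripper":0.2,"xyz":[0,0,0],"twist":0}]'
```

```text
t: 9.3
tcp_pos: [592.5, -14.5, 199.1]
ee_rot: [0.993, 0.115, 0.0, 0.0]
force: [-0.2, -0.0, -2.6]
width: 32.5
finger_force: 30.0
t: 9.55
tcp_pos: [592.6, -14.5, 197.9]
ee_rot: [0.993, 0.115, 0.0, -0.0]
force: [0.4, -0.1, -1.6]
width: 32.5
finger_force: 30.0
```

```bash
python3 -m jog '[{"gripper":0.6,"xyz":[0,0,0],"twist":0},{"gripper":0.6,"xyz":[0,0,0],"twist":0},{"gripper":0.6,"xyz":[0,0,0],"twist":0},{"gripper":0.6,"xyz":[0,0,-0.02],"twist":0},{"gripper":0.6,"xyz":[0,0,-0.035],"twist":0},{"gripper":0.6,"xyz":[0,0,-0.035],"twist":0}]'
python3 go.py 625 248.7 290 1.19
```

```text
t: 10.05
tcp_pos: [592.1, -14.4, 287.9]
ee_rot: [0.993, 0.115, -0.002, -0.0]
force: [1.4, 0.0, 0.2]
width: 55.2
finger_force: 0.0
t 10.05 tcp [592.1 -14.4 287.9] close ang 1.801 w 55.2 F [1.4 0.  0.2] ff 0.0 j [-0.15  1.19]
shift m [ 0.0921 -0.2487 -0.0021] rows 8 per row [ 0.0115 -0.0311 -0.0003] twist 0.611
```

```bash
python3 -m jog '[{"gripper":0.6,"xyz":[0.0115,-0.0311,0],"twist":0},{"gripper":0.6,"xyz":[0.0115,-0.0311,0],"twist":0},{"gripper":0.6,"xyz":[0.0115,-0.0311,0],"twist":0},{"gripper":0.6,"xyz":[0.0115,-0.0311,0],"twist":0},{"gripper":0.6,"xyz":[0.0115,-0.0311,0],"twist":0},{"gripper":0.6,"xyz":[0.0115,-0.0311,0],"twist":0},{"gripper":0.6,"xyz":[0.0115,-0.0311,0],"twist":0},{"gripper":0.6,"xyz":[0.0115,-0.0311,0],"twist":0}]' >/dev/null
python3 -m jog '[{"gripper":0.6,"xyz":[0,0,0],"twist":0.1222},{"gripper":0.6,"xyz":[0,0,0],"twist":0.1222},{"gripper":0.6,"xyz":[0,0,0],"twist":0.1222},{"gripper":0.6,"xyz":[0,0,0],"twist":0.1222},{"gripper":0.6,"xyz":[0,0,0],"twist":0.1222},{"gripper":0.6,"xyz":[0,0,0],"twist":0}]' >/dev/null
python3 go.py 625 248.7 190 1.19
cat > chk.py <<'E'
import sys
from seg import *
n,x,y,z,a=sys.argv[1],*map(float,sys.argv[2:6]); t=[]
ms={}
for c in("top","side"):
    im=robot.snapshot(c)
    uv=proj(np.array([[x,y,z+15]]),c)[0]; u,v=uv.astype(int); k=40
    for d in robot.silhouettes(n,c):
        if np.hypot(*(np.array(d["rect"][:2])-uv))<12: ms[c]=d["mask"];break
    t.append(cv2.resize(im[max(v-k,0):v+k,max(u-k,0):u+k,::-1],(400,400),interpolation=2))
cv2.imwrite(sys.argv[6],np.hstack(t))
for c in ms:
    r,l=fit(n,{c:ms[c]},(x,y,z,a),z);print(c,r.round(2),round(l,2))
E
python3 chk.py pommel 592.8 -14 9 0 pics/c1.png
```

```text
t 11.22 tcp [625.2 248.8 287.8] close ang 1.186 w 55.2 F [-0.8 -1.1  0. ] ff 0.0 j [0.26 2.22]
shift m [-0.0002  0.0002  0.0978] rows 3 per row [-0.0001  0.0001  0.0326] twist -0.004
top [ 5.9113e+02 -1.3220e+01  9.0000e+00 -1.0000e-02] 0.09
side [ 5.9014e+02 -1.2570e+01  9.0000e+00  8.0000e-02] 0.24
```

View pics/c1.png

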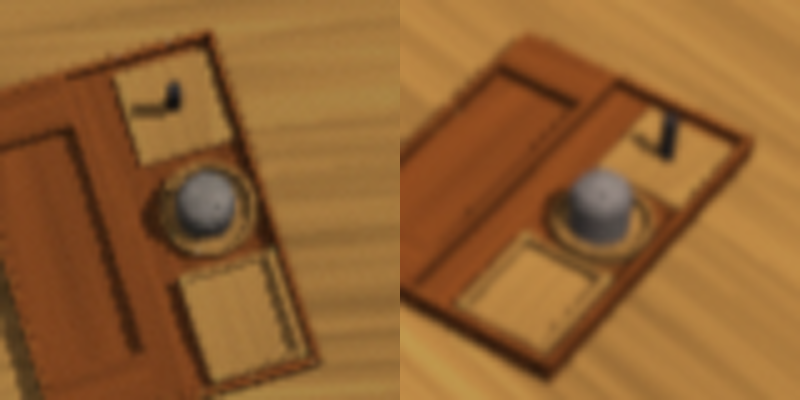

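The pommel stands upright inside the cup, at about (205,205) in the left crop. Next, the guard.

```bash
python3 -m jog '[{"gripper":0.6,"xyz":[0,0,0.03],"twist":0},{"gripper":0.6,"xyz":[0,0,0.03],"twist":0},{"gripper":0.6,"xyz":[0,0,0.02],"twist":0},{"gripper":0.6,"xyz":[0,0,0.01],"twist":0},{"gripper":0.6,"xyz":[0,0,0.007],"twist":0},{"gripper":0.6,"xyz":[0,0,0],"twist":0},{"gripper":0.6,"xyz":[0,0,0],"twist":0}]' 30
python3 -m jog '[{"gripper":0.02,"xyz":[0,0,0],"twist":0},{"gripper":0.02,"xyz":[0,0,0],"twist":0},{"gripper":0.02,"xyz":[0,0,0],"twist":0},{"gripper":0.02,"xyz":[0,0,0],"twist":0},{"gripper":0.02,"xyz":[0,0,0],"twist":0},{"gripper":0.02,"xyz":[0,0,0],"twist":0},{"gripper":0.02,"xyz":[0,0,0],"twist":0}]' 30
python3 -m jog '[{"gripper":0.02,"xyz":[0,0,-0.01],"twist":0},{"gripper":0.02,"xyz":[0,0,-0.03],"twist":0},{"gripper":0.02,"xyz":[0,0,-0.03],"twist":0},{"gripper":0.02,"xyz":[0,0,-0.03],"twist":0},{"gripper":0.02,"xyz":[0,0,0],"twist":0},{"gripper":0.02,"xyz":[0,0,0],"twist":0}]' 30
python3 go.py 528.5 -29 290 1.8
```

```text
t: 12.0
tcp_pos: [625.7, 248.9, 191.8]
ee_rot: [0.982, -0.189, 0.001, -0.0]
force: [0.3, -0.1, 1.2]
width: 55.1
finger_force: 0.0
t: 12.58
tcp_pos: [625.3, 248.7, 191.0]
ee_rot: [0.982, -0.189, 0.0, -0.0]
force: [-1.6, 0.2, 1.6]
width: 15.8
finger_force: 30.0
t: 13.08
tcp_pos: [625.6, 248.9, 293.8]
ee_rot: [0.982, -0.189, 0.002, -0.001]
force: [-1.7, 0.2, -1.0]
width: 15.8
finger_force: 30.0
t 13.08 tcp [625.6 248.9 293.8] close ang 1.19 w 15.8 F [-1.7  0.2 -1. ] ff 30.0 j [0.26 2.22]
shift m [0.0131 0.2941 0.0038] rows 9 per row [0.0015 0.0327 0.0004] twist -0.61
```

```bash
python3 -m jog '[{"gripper":0.02,"xyz":[0.0015,0.0327,0],"twist":0},{"gripper":0.02,"xyz":[0.0015,0.0327,0],"twist":0},{"gripper":0.02,"xyz":[0.0015,0.0327,0],"twist":0},{"gripper":0.02,"xyz":[0.0015,0.0327,0],"twist":0},{"gripper":0.02,"xyz":[0.0015,0.0327,0],"twist":0},{"gripper":0.02,"xyz":[0.0015,0.0327,0],"twist":0},{"gripper":0.02,"xyz":[0.0015,0.0327,0],"twist":0},{"gripper":0.02,"xyz":[0.0015,0.0327,0],"twist":0}]' >/dev/null
python3 -m jog '[{"gripper":0.02,"xyz":[0.0015,0.0327,0],"twist":0},{"gripper":0.02,"xyz":[0,0,0],"twist":-0.122},{"gripper":0.02,"xyz":[0,0,0],"twist":-0.122},{"gripper":0.02,"xyz":[0,0,0],"twist":-0.122},{"gripper":0.02,"xyz":[0,0,0],"twist":-0.122},{"gripper":0.02,"xyz":[0,0,0],"twist":-0.122},{"gripper":0.02,"xyz":[0,0,0],"twist":0},{"gripper":0.02,"xyz":[0,0,0],"twist":0}]'
python3 go.py 528.5 -29 200 1.8
```

```text
t: 14.42
tcp_pos: [528.1, -29.4, 289.9]
ee_rot: [0.994, 0.113, -0.001, -0.0]
force: [-0.1, -0.4, -1.1]
width: 15.8
finger_force: 30.0
t 14.42 tcp [528.1 -29.4 289.9] close ang 1.796 w 15.8 F [-0.1 -0.4 -1.1] ff 30.0 j [-0.2   1.14]
shift m [ 0.0005 -0.0003  0.0899] rows 3 per row [ 0.0002 -0.0001  0.03  ] twist -0.004
```

```bash
python3 -m jog '[{"gripper":0.02,"xyz":[0,0,0.03],"twist":0},{"gripper":0.02,"xyz":[0,0,0.03],"twist":0},{"gripper":0.02,"xyz":[0,0,0.015],"twist":0},{"gripper":0.02,"xyz":[0,0,0.007],"twist":0},{"gripper":0.02,"xyz":[0,0,0.005],"twist":0},{"gripper":0.02,"xyz":[0,0,0.0025],"twist":0},{"gripper":0.02,"xyz":[0,0,0],"twist":0},{"gripper":0.02,"xyz":[0,0,0],"twist":0}]'
python3 -m jog '[{"gripper":0.02,"xyz":[0,0,0],"twist":0},{"gripper":0.02,"xyz":[0,0,0],"twist":0}]'
```

```text
t: 15.08
tcp_pos: [528.8, -29.5, 202.2]
ee_rot: [0.993, 0.114, 0.001, 0.0]
force: [0.7, 0.7, 0.1]
width: 15.6
finger_force: 30.0
t: 15.25
tcp_pos: [528.7, -29.5, 202.1]
ee_rot: [0.993, 0.114, 0.001, 0.0]
force: [-0.6, -1.0, -0.7]
width: 15.6
finger_force: 30.0
```

```bash
python3 -m jog '[{"gripper":0.02,"xyz":[0,0,0.001],"twist":0},{"gripper":0.02,"xyz":[0,0,0.001],"twist":0},{"gripper":0.02,"xyz":[0,0,0],"twist":0},{"gripper":0.02,"xyz":[0,0,0],"twist":0}]'
python3 -m jog '[{"gripper":0.35,"xyz":[0,0,0],"twist":0},{"gripper":0.35,"xyz":[0,0,0],"twist":0},{"gripper":0.35,"xyz":[0,0,0],"twist":0},{"gripper":0.35,"xyz":[0,0,-0.02],"twist":0},{"gripper":0.35,"xyz":[0,0,-0.035],"twist":0},{"gripper":0.5,"xyz":[0,0,-0.035],"twist":0}]'
python3 go.py 642 -283.6 290 1.8
```

```text
t: 15.58
tcp_pos: [528.6, -29.5, 199.9]
ee_rot: [0.993, 0.114, 0.0, 0.0]
force: [-1.7, -0.2, 5.4]
width: 15.7
finger_force: 30.0
t: 16.08
tcp_pos: [528.0, -29.4, 289.2]
ee_rot: [0.993, 0.114, -0.002, -0.001]
force: [1.1, -0.3, 0.3]
width: 35.1
finger_force: 0.0
t 16.08 tcp [528.  -29.4 289.2] close ang 1.8 w 35.1 F [ 1.1 -0.3  0.3] ff 0.0 j [-0.2   1.14]
shift m [ 0.0533  0.2734 -0.0008] rows 8 per row [ 0.0067  0.0342 -0.0001] twist -0.0
```

```bash
python3 -m jog '[{"gripper":0.7,"xyz":[0.0067,0.0342,0],"twist":0},{"gripper":0.7,"xyz":[0.0067,0.0342,0],"twist":0},{"gripper":0.7,"xyz":[0.0067,0.0342,0],"twist":0},{"gripper":0.7,"xyz":[0.0067,0.0342,0],"twist":0},{"gripper":0.7,"xyz":[0.0067,0.0342,0],"twist":0},{"gripper":0.7,"xyz":[0.0067,0.0342,0],"twist":0},{"gripper":0.7,"xyz":[0.0067,0.0342,0],"twist":0},{"gripper":0.7,"xyz":[0.0067,0.0342,0],"twist":0}]' >/dev/null
python3 -m jog '[{"gripper":0.7,"xyz":[0,0,0],"twist":0},{"gripper":0.7,"xyz":[0,0,0],"twist":0}]' >/dev/null
python3 go.py 642 -283.6 190 1.8
python3 chk.py guard 528.5 -29 9 0.23 pics/c2.png
```

```text
t 16.92 tcp [ 642.6 -285.5  287.9] close ang 1.797 w 64.1 F [-0.3  1.3 -0.3] ff 0.0 j [-0.53  0.82]
shift m [-0.0002 -0.002   0.0979] rows 3 per row [-0.0001 -0.0007  0.0326] twist -0.003
side [ 5.266e+02 -2.869e+01  9.000e+00  2.400e-01] 0.08
```

View pics/c2.png

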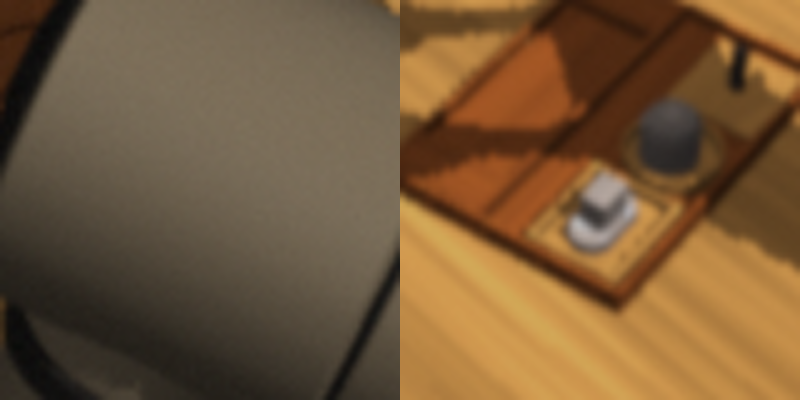

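The guard lies flat in the frame with its collar up, at about (600,210) in the right crop. The left crop is blocked by the arm. Next, the ferrule.

```bash
python3 -m jog '[{"gripper":0.7,"xyz":[0,-0.002,0.03],"twist":0},{"gripper":0.7,"xyz":[0,0,0.03],"twist":0},{"gripper":0.7,"xyz":[0,0,0.02],"twist":0},{"gripper":0.7,"xyz":[0,0,0.01],"twist":0},{"gripper":0.7,"xyz":[0,0,0.007],"twist":0},{"gripper":0.7,"xyz":[0,0,0],"twist":0},{"gripper":0.7,"xyz":[0,0,0],"twist":0}]' 30
python3 -m jog '[{"gripper":0.2,"xyz":[0,0,0],"twist":0},{"gripper":0.2,"xyz":[0,0,0],"twist":0},{"gripper":0.2,"xyz":[0,0,0],"twist":0},{"gripper":0.2,"xyz":[0,0,0],"twist":0},{"gripper":0.2,"xyz":[0,0,0],"twist":0},{"gripper":0.2,"xyz":[0,0,0],"twist":0},{"gripper":0.2,"xyz":[0,0,0],"twist":0}]' 30
python3 -m jog '[{"gripper":0.2,"xyz":[0,0,-0.01],"twist":0},{"gripper":0.2,"xyz":[0,0,-0.03],"twist":0},{"gripper":0.2,"xyz":[0,0,-0.03],"twist":0},{"gripper":0.2,"xyz":[0,0,-0.03],"twist":0},{"gripper":0.2,"xyz":[0,0,0],"twist":0},{"gripper":0.2,"xyz":[0,0,0],"twist":0}]' 30
python3 go.py 657.1 1 290 1.8
```

```text
t: 17.7
tcp_pos: [642.8, -281.6, 193.5]
ee_rot: [0.993, 0.115, 0.001, 0.0]
force: [0.3, 0.1, 0.4]
width: 64.2
finger_force: 0.0
t: 18.28
tcp_pos: [642.5, -282.0, 192.8]
ee_rot: [0.993, 0.114, 0.0, 0.0]
force: [-0.4, -1.1, 2.0]
width: 32.1
finger_force: 30.0
t: 18.78
tcp_pos: [642.6, -281.8, 295.1]
ee_rot: [0.993, 0.114, 0.002, 0.001]
force: [0.2, 1.2, -1.0]
width: 32.2
finger_force: 30.0
t 18.78 tcp [ 642.6 -281.8  295.1] close ang 1.8 w 32.2 F [ 0.2  1.2 -1. ] ff 30.0 j [-0.52  0.82]
shift m [ 0.0784 -0.2721  0.0051] rows 9 per row [ 0.0087 -0.0302  0.0006] twist 0.0
```

```bash
python3 -m jog '[{"gripper":0.2,"xyz":[0.0087,-0.0302,0],"twist":0},{"gripper":0.2,"xyz":[0.0087,-0.0302,0],"twist":0},{"gripper":0.2,"xyz":[0.0087,-0.0302,0],"twist":0},{"gripper":0.2,"xyz":[0.0087,-0.0302,0],"twist":0},{"gripper":0.2,"xyz":[0.0087,-0.0302,0],"twist":0},{"gripper":0.2,"xyz":[0.0087,-0.0302,0],"twist":0},{"gripper":0.2,"xyz":[0.0087,-0.0302,0],"twist":0},{"gripper":0.2,"xyz":[0.0087,-0.0302,0],"twist":0}]' >/dev/null
python3 -m jog '[{"gripper":0.2,"xyz":[0.0087,-0.0302,0],"twist":0},{"gripper":0.2,"xyz":[0,0,0],"twist":0},{"gripper":0.2,"xyz":[0,0,0],"twist":0},{"gripper":0.2,"xyz":[0,0,0],"twist":0}]' >/dev/null
python3 go.py 657.1 1 202 1.8
python3 held.py ferrule 192.8; python3 chk.py ferrule 657.1 1 98 0 pics/c3.png
```

```text
t 19.78 tcp [6.566e+02 5.000e-01 2.911e+02] close ang 1.8 w 32.2 F [ 0.3 -0.2 -1.8] ff 30.0 j [-0.12  1.23]
shift m [ 0.0006 -0.0004  0.0891] rows 3 per row [ 0.0002 -0.0001  0.0297] twist 0.0
0.66 [303. 148.  11.  17.] [302. 147.]
fit [6.515e+02 1.000e-01 9.830e+01 2.000e-01] 0.17 tool off -5.1 -0.8
side [ 6.5189e+02  6.1000e-01  9.8000e+01 -1.0000e-02] 0.14
```

View pics/c3.png

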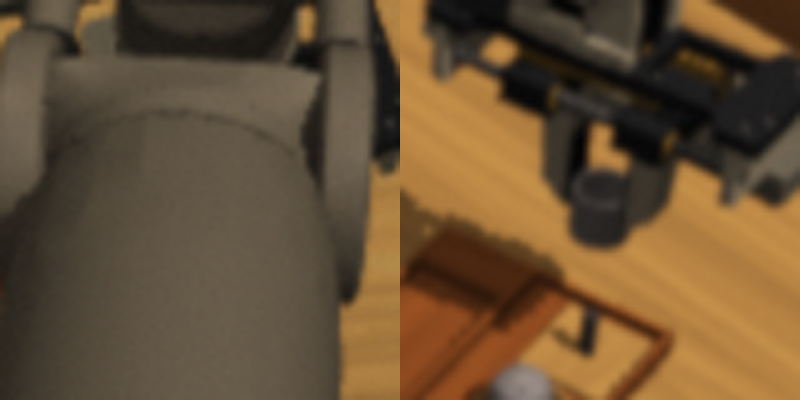

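```bash
python3 -m jog '[{"gripper":0.2,"xyz":[0.002,0,0.02],"twist":0},{"gripper":0.2,"xyz":[0,0,0.02],"twist":0},{"gripper":0.2,"xyz":[0,0,0.01],"twist":0},{"gripper":0.2,"xyz":[0,0,0.007],"twist":0},{"gripper":0.2,"xyz":[0,0,0.005],"twist":0},{"gripper":0.2,"xyz":[0,0,0],"twist":0},{"gripper":0.2,"xyz":[0,0,0],"twist":0}]'
python3 held.py ferrule 192.8; python3 -c "
from h import *
im=robot.snapshot('side');u,v=proj(np.array([[657.,1,35]]),'side')[0].astype(int)
cv2.imwrite('pics/c4.png',cv2.resize(im[v-30:v+30,u-30:u+30,::-1],(480,480),interpolation=2))"
```

```text
t: 20.67
tcp_pos: [659.0, 1.0, 230.9]
ee_rot: [0.993, 0.114, 0.0, 0.0]
force: [0.0, -1.2, -0.7]
width: 32.2
finger_force: 30.0
0.65 [302. 165.  11.  21.] [301. 164.]
fit [ 6.515e+02 -2.000e-01  3.810e+01  0.000e+00] 0.32 tool off -7.6 -0.5
```

View pics/c4.png

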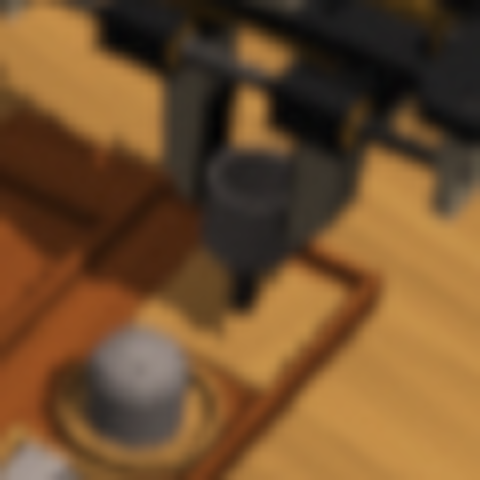

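```bash
python3 -c "
from h import *
u,v=proj(np.array([[657.,1,35]]),'side')[0].astype(int)
f=lambda P:((proj(np.array([P],float),'side')[0]-[u-30,v-30]+.5)*8).round()
for z in (9,39,68): print(z,f([657.1,1,z]))
P=cyl(17,38,68)+[657.1,1,0]; q=((proj(P,'side')-[u-30,v-30]+.5)*8); print(q[:32].min(0),q[:32].max(0),q[32:].min(0),q[32:].max(0))
print(f([667.1,1,39]),f([657.1,11,39]))"
```

```text
9 [243. 304.]
39 [250. 241.]
68 [258. 178.]
[200.76331601 210.26153895] [299.63572292 277.31414487] [207.34931839 145.11201409] [308.16487818 212.10142889]
[271. 229.] [230. 226.]
```

The ferrule's outline agrees with the one predicted over the post: left edge 203 against 201–207, top 148 against 145. Lowering it.

```bash
python3 -m jog '[{"gripper":0.2,"xyz":[0,0,0.008],"twist":0},{"gripper":0.2,"xyz":[0,0,0.008],"twist":0},{"gripper":0.2,"xyz":[0,0,0.006],"twist":0},{"gripper":0.2,"xyz":[0,0,0.004],"twist":0},{"gripper":0.2,"xyz":[0,0,0.0015],"twist":0},{"gripper":0.2,"xyz":[0,0,0],"twist":0},{"gripper":0.2,"xyz":[0,0,0],"twist":0}]'
```

```text
t: 21.4
tcp_pos: [658.9, 1.1, 202.8]
ee_rot: [0.993, 0.114, 0.0, -0.0]
force: [1.1, -0.9, -1.6]
width: 32.2
finger_force: 30.0
```

```bash
python3 -m jog '[{"gripper":0.2,"xyz":[0,0,0.001],"twist":0},{"gripper":0.2,"xyz":[0,0,0],"twist":0},{"gripper":0.2,"xyz":[0,0,0],"twist":0}]'
python3 -m jog '[{"gripper":0.6,"xyz":[0,0,0],"twist":0},{"gripper":0.6,"xyz":[0,0,0],"twist":0},{"gripper":0.6,"xyz":[0,0,0],"twist":0},{"gripper":0.6,"xyz":[0,0,-0.02],"twist":0},{"gripper":0.6,"xyz":[0,0,-0.035],"twist":0},{"gripper":0.6,"xyz":[0,0,-0.035],"twist":0}]'
python3 go.py 495.5 -348.1 290 1.75
```

```text
t: 21.65
tcp_pos: [658.9, 1.1, 201.9]
ee_rot: [0.993, 0.114, 0.0, -0.0]
force: [-0.0, 0.4, -1.9]
width: 32.2
finger_force: 30.0
t: 22.15
tcp_pos: [658.4, 1.2, 291.7]
ee_rot: [0.993, 0.114, -0.002, -0.0]
force: [1.1, 0.6, 0.7]
width: 55.0
finger_force: 0.0
t 22.15 tcp [658.4   1.2 291.7] close ang 1.8 w 55.0 F [1.1 0.6 0.7] ff 0.0 j [-0.11  1.23]
shift m [-0.238   0.3031  0.0017] rows 12 per row [-0.0198  0.0253  0.0001] twist 0.05
```

```bash
python3 -m jog '[{"gripper":0.8,"xyz":[-0.0198,0.0253,0],"twist":0},{"gripper":0.8,"xyz":[-0.0198,0.0253,0],"twist":0},{"gripper":0.8,"xyz":[-0.0198,0.0253,0],"twist":0},{"gripper":0.8,"xyz":[-0.0198,0.0253,0],"twist":0},{"gripper":0.8,"xyz":[-0.0198,0.0253,0],"twist":0},{"gripper":0.8,"xyz":[-0.0198,0.0253,0],"twist":0}]' >/dev/null
python3 -m jog '[{"gripper":0.8,"xyz":[-0.0198,0.0253,0],"twist":0},{"gripper":0.8,"xyz":[-0.0198,0.0253,0],"twist":0},{"gripper":0.8,"xyz":[-0.0198,0.0253,0],"twist":0},{"gripper":0.8,"xyz":[-0.0198,0.0253,0],"twist":0},{"gripper":0.8,"xyz":[-0.0198,0.0253,0],"twist":0},{"gripper":0.8,"xyz":[-0.0198,0.0253,0],"twist":0},{"gripper":0.8,"xyz":[0,0,0],"twist":0.05},{"gripper":0.8,"xyz":[0,0,0],"twist":0}]' >/dev/null
python3 go.py 495.5 -348.1 190 1.75; python3 chk.py ferrule 657 1 9 0 pics/c5.png
```

```text
t 23.32 tcp [ 495.4 -350.3  291.9] close ang 1.745 w 73.5 F [0.3 0.1 0.1] ff 0.0 j [-0.74  0.65]
shift m [ 0.0005 -0.0021  0.1019] rows 3 per row [ 0.0002 -0.0007  0.034 ] twist -0.005
side [6.5579e+02 1.7500e+00 9.0000e+00 1.3000e-01] 0.07
```

View pics/c5.png

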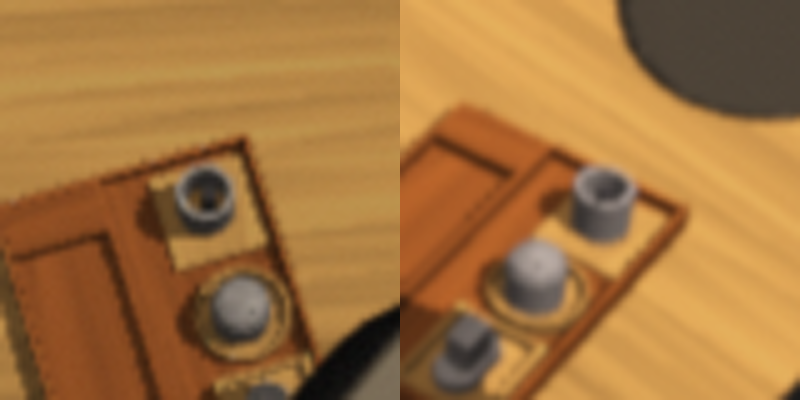

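The ferrule is seated over the post, at (205,195) left and (603,205) right. The pommel is upright and the guard is still in place. Now the block.

```bash
python3 -m jog '[{"gripper":0.8,"xyz":[0,0,0.03],"twist":0},{"gripper":0.8,"xyz":[0,0,0.03],"twist":0},{"gripper":0.8,"xyz":[0,0,0.02],"twist":0},{"gripper":0.8,"xyz":[0,0,0.01],"twist":0},{"gripper":0.8,"xyz":[0,0,0.01],"twist":0},{"gripper":0.8,"xyz":[0,0,0],"twist":0},{"gripper":0.8,"xyz":[0,0,0],"twist":0}]' 35
python3 -m jog '[{"gripper":0.25,"xyz":[0,0,0],"twist":0},{"gripper":0.25,"xyz":[0,0,0],"twist":0},{"gripper":0.25,"xyz":[0,0,0],"twist":0},{"gripper":0.25,"xyz":[0,0,0],"twist":0},{"gripper":0.25,"xyz":[0,0,0],"twist":0},{"gripper":0.25,"xyz":[0,0,0],"twist":0},{"gripper":0.25,"xyz":[0,0,0],"twist":0}]' 35
python3 -m jog '[{"gripper":0.25,"xyz":[0,0,-0.01],"twist":0},{"gripper":0.25,"xyz":[0,0,-0.03],"twist":0},{"gripper":0.25,"xyz":[0,0,-0.03],"twist":0},{"gripper":0.25,"xyz":[0,0,-0.03],"twist":0},{"gripper":0.25,"xyz":[0,0,0],"twist":0},{"gripper":0.25,"xyz":[0,0,0],"twist":0}]' 35
python3 go.py 572.5 71.2 290 1.8
```

```text
t: 24.1
tcp_pos: [496.9, -348.4, 192.3]
ee_rot: [0.996, 0.09, 0.0, 0.0]
force: [-0.2, -0.1, -0.2]
width: 73.3
finger_force: 0.0
t: 24.68
tcp_pos: [496.4, -348.6, 192.1]
ee_rot: [0.996, 0.089, 0.0, 0.0]
force: [-0.8, 1.0, 1.3]
width: 37.7
finger_force: 35.0
t: 25.18
tcp_pos: [496.7, -348.7, 294.4]
ee_rot: [0.996, 0.09, 0.002, 0.002]
force: [-0.3, -0.4, -1.2]
width: 37.6
finger_force: 35.0
t 25.18 tcp [ 496.7 -348.7  294.4] close ang 1.75 w 37.6 F [-0.3 -0.4 -1.2] ff 35.0 j [-0.74  0.65]
shift m [ 0.1495 -0.3997  0.0044] rows 13 per row [ 0.0115 -0.0307  0.0003] twist -0.05
```

```bash
python3 -m jog '[{"gripper":0.25,"xyz":[0.0115,-0.0307,0],"twist":0},{"gripper":0.25,"xyz":[0.0115,-0.0307,0],"twist":0},{"gripper":0.25,"xyz":[0.0115,-0.0307,0],"twist":0},{"gripper":0.25,"xyz":[0.0115,-0.0307,0],"twist":0},{"gripper":0.25,"xyz":[0.0115,-0.0307,0],"twist":0},{"gripper":0.25,"xyz":[0.0115,-0.0307,0],"twist":0},{"gripper":0.25,"xyz":[0.0115,-0.0307,0],"twist":0}]' >/dev/null
python3 -m jog '[{"gripper":0.25,"xyz":[0.0115,-0.0307,0],"twist":0},{"gripper":0.25,"xyz":[0.0115,-0.0307,0],"twist":0},{"gripper":0.25,"xyz":[0.0115,-0.0307,0],"twist":0},{"gripper":0.25,"xyz":[0.0115,-0.0307,0],"twist":0},{"gripper":0.25,"xyz":[0.0115,-0.0307,0],"twist":0},{"gripper":0.25,"xyz":[0.0115,-0.0307,0],"twist":0},{"gripper":0.25,"xyz":[0,0,0],"twist":-0.05},{"gripper":0.25,"xyz":[0,0,0],"twist":0}]' >/dev/null
python3 -m jog '[{"gripper":0.25,"xyz":[0,0,0],"twist":0},{"gripper":0.25,"xyz":[0,0,0],"twist":0}]' >/dev/null
python3 go.py 572.5 71.2 198.5 1.8; python3 held.py handle_block 192
```

```text
t 26.6 tcp [572.1  70.1 291.1] close ang 1.798 w 37.8 F [-0.   0.5 -0.6] ff 35.0 j [-0.01  1.33]
shift m [ 0.0006 -0.001   0.0926] rows 3 per row [ 0.0002 -0.0003  0.0309] twist -0.002
0.9 [250. 151.  26.  28.] [261. 147.]
fit [5.616e+02 7.610e+01 9.910e+01 5.000e-01] 0.43 tool off -8.9 -8.2
0.3 [272. 202.  12.  15.] [261. 147.]
```

```bash
python3 -m jog '[{"gripper":0.25,"xyz":[0,-0.001,0.03],"twist":0},{"gripper":0.25,"xyz":[0,0,0.03],"twist":0},{"gripper":0.25,"xyz":[0,0,0.01],"twist":0},{"gripper":0.25,"xyz":[0,0,0.007],"twist":0},{"gripper":0.25,"xyz":[0,0,0.005],"twist":0},{"gripper":0.25,"xyz":[0,0,0.004],"twist":0},{"gripper":0.25,"xyz":[0,0,0.003],"twist":0},{"gripper":0.25,"xyz":[0,0,0],"twist":0}]'
python3 -m jog '[{"gripper":0.25,"xyz":[0,0,0.001],"twist":0},{"gripper":0.25,"xyz":[0,0,0.001],"twist":0},{"gripper":0.25,"xyz":[0,0,0],"twist":0},{"gripper":0.25,"xyz":[0,0,0],"twist":0}]'
```

```text
t: 27.37
tcp_pos: [572.3, 71.8, 203.2]
ee_rot: [0.993, 0.114, 0.0, 0.0]
force: [-0.8, 1.0, -0.6]
width: 37.7
finger_force: 35.0
t: 27.7
tcp_pos: [572.2, 71.9, 201.1]
ee_rot: [0.993, 0.114, 0.0, -0.0]
force: [0.1, -0.3, -1.7]
width: 37.7
finger_force: 35.0
```

```bash
python3 -m jog '[{"gripper":0.25,"xyz":[0,0,0.001],"twist":0},{"gripper":0.25,"xyz":[0,0,0.001],"twist":0},{"gripper":0.25,"xyz":[0,0,0.001],"twist":0},{"gripper":0.25,"xyz":[0,0,0],"twist":0},{"gripper":0.25,"xyz":[0,0,0],"twist":0}]'
```

```text
t: 28.12
tcp_pos: [572.1, 71.9, 198.1]
ee_rot: [0.993, 0.114, 0.0, -0.0]
force: [-2.1, 0.1, 3.0]
width: 37.6
finger_force: 35.0
```

Contact at the expected floor height. Release, lift and clear.

```bash
python3 -m jog '[{"gripper":0.55,"xyz":[0,0,0],"twist":0},{"gripper":0.55,"xyz":[0,0,0],"twist":0},{"gripper":0.55,"xyz":[0,0,0],"twist":0},{"gripper":0.55,"xyz":[0,0,-0.02],"twist":0},{"gripper":0.55,"xyz":[0,0,-0.035],"twist":0},{"gripper":0.55,"xyz":[0,0,-0.035],"twist":0},{"gripper":0.55,"xyz":[0,0,-0.035],"twist":0},{"gripper":0.55,"xyz":[0,0,-0.035],"twist":0}]'
python3 go.py 300 400 355 1.8
```

```text
t: 28.78
tcp_pos: [571.9, 71.8, 359.3]
ee_rot: [0.993, 0.114, -0.0, -0.0]
force: [1.3, 0.2, 0.6]
width: 50.4
finger_force: 0.0
t 28.78 tcp [571.9  71.8 359.3] close ang 1.8 w 50.4 F [1.3 0.2 0.6] ff 0.0 j [-0.01  1.33]
shift m [-0.1902 -0.3814  0.0043] rows 13 per row [-0.0146 -0.0293  0.0003] twist -0.0
```

```bash
python3 -m jog '[{"gripper":0.55,"xyz":[-0.0146,-0.0293,0],"twist":0},{"gripper":0.55,"xyz":[-0.0146,-0.0293,0],"twist":0},{"gripper":0.55,"xyz":[-0.0146,-0.0293,0],"twist":0},{"gripper":0.55,"xyz":[-0.0146,-0.0293,0],"twist":0},{"gripper":0.55,"xyz":[-0.0146,-0.0293,0],"twist":0},{"gripper":0.55,"xyz":[-0.0146,-0.0293,0],"twist":0},{"gripper":0.55,"xyz":[-0.0146,-0.0293,0],"twist":0}]' >/dev/null
python3 -m jog '[{"gripper":0.55,"xyz":[-0.0146,-0.0293,0],"twist":0},{"gripper":0.55,"xyz":[-0.0146,-0.0293,0],"twist":0},{"gripper":0.55,"xyz":[-0.0146,-0.0293,0],"twist":0},{"gripper":0.55,"xyz":[-0.0146,-0.0293,0],"twist":0},{"gripper":0.55,"xyz":[-0.0146,-0.0293,0],"twist":0},{"gripper":0.55,"xyz":[-0.0146,-0.0293,0],"twist":0},{"gripper":0.55,"xyz":[0,0,0],"twist":0},{"gripper":0.55,"xyz":[0,0,0],"twist":0}]'
python3 chk.py handle_block 572.5 71.2 6 0.23 pics/c6.png
for a in "guard 528.5 -29 9 .23" "pommel 592.8 -14 9 0" "ferrule 657 1 9 0" "short_offcut 506 363.5 0 .28" "wide_ring 347.5 -295.5 0 0"; do echo $a; python3 chk.py $a /tmp/x.png; done
```

```text
t: 30.03
tcp_pos: [299.7, 400.5, 357.7]
ee_rot: [0.993, 0.116, 0.0, 0.0]
force: [0.4, -0.0, -0.2]
width: 50.3
finger_force: 0.0
top [5.6864e+02 7.2620e+01 6.0000e+00 2.5000e-01] 0.07
side [5.6917e+02 7.1240e+01 6.0000e+00 2.5000e-01] 0.08
guard 528.5 -29 9 .23
side [ 5.2571e+02 -2.9100e+01  9.0000e+00  4.8000e-01] 0.23
pommel 592.8 -14 9 0
side [ 5.8975e+02 -1.2460e+01  9.0000e+00  2.1000e-01] 0.25
ferrule 657 1 9 0
top [6.5726e+02 2.0100e+00 9.0000e+00 1.0000e-01] 0.29
side [6.5403e+02 1.2200e+00 9.0000e+00 8.0000e-02] 0.16
short_offcut 506 363.5 0 .28
top [5.0606e+02 3.6147e+02 0.0000e+00 2.4000e-01] 0.08
side [5.0549e+02 3.6193e+02 0.0000e+00 3.4000e-01] 0.12
wide_ring 347.5 -295.5 0 0
```

View pics/c6.png

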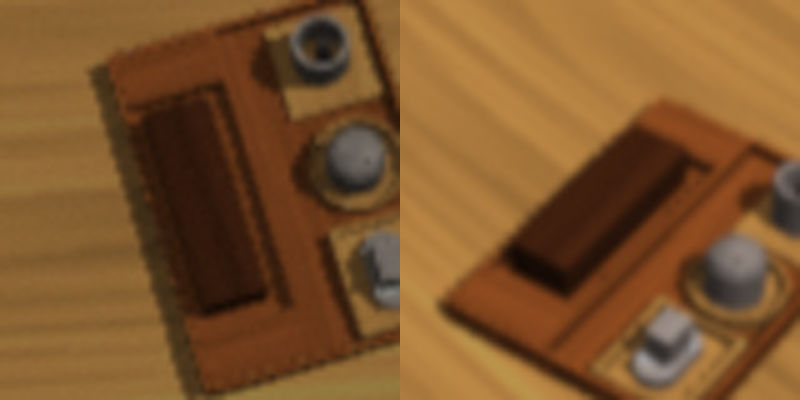

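The block lies flat in the lane at (200,200), the other three parts are seated, and the offcut has not moved. The detector missed the ring in this last check, but the arm never went near it. Handing in.

```bash
python3 -c "
from bench import robot
print(robot.close_job())"
```

```text
the job is handed in; nothing more can be done
None
```

The kit is packed and handed in at about 30 s of the 96 s allowed: block in the lane, guard in the frame, pommel in the cup, ferrule over the post, all released. The offcut measured where it started, and the wide ring was never approached, though the last check did not detect it. The hand-in gave no verdict.

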